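# Hitch the drawbar and draw out the measuring slide

## Task

Pick up the drawbar and push its hook straight onto the headed pin at the front of the measuring slide, carriage still back, until the sprung latch flips shut behind the pin; then pull with the drawbar until the carriage is fully out at its front stop. Leave the drawbar hitched with its latch shut, let go of and lying still. Do not touch the slide with the arm or gripper, and leave the other things on the bench where they are.

Things in the scene. Friction and masses are not known exactly. Their poses are not given: they have to be found in the camera images.
- drawbar: loose dark steel drawbar, 195 long, 62 mm wide at the flat hook, 0.28 to 0.56 kg, lying flat. Origin on its underside below the grip fin's centre; x along the bar to the open hook mouth, y left, z up. Tail block x = -65 to -31, 26 mm high. Hook z = 0 to 14; mouth gap y = -15 to +13 at x = 118 to 130; throat behind the latch from x = 112 back to the end wall at x = 61 mm, y = -15 to +18.
- fin (a point): centre of the drawbar's upright grip fin, 50 mm above its underside (x = y = 0): a plate 44 mm long (along x), 18 mm thick (along y), its top at z = 75 mm. The bar about balances here.
- mouth (a point): middle of the hook mouth's front edge: x = 130, y = -1, z = 7 mm of the drawbar. The mouth is open to the front only.
- latch (a joint): sprung strip latch across the hook mouth, 34 mm long, hinged on the right prong at x = 115 of the drawbar. 0 = shut (cannot swing outwards), to 1.5 rad = pushed in by a pin (3 to 10 N). The spring shuts it once the pin is in to x = 74 mm or less of the drawbar; then the pin has play from x = 69 (end wall) to x = 104 mm (on the shut latch, which carries the pull).
- pin (a point): tow pin: upright steel pin, 16 mm diameter, moving with the carriage; the point is on its axis 32 mm above the bench. Free shank from 12 to 52 mm above the bench, then a 36 mm head to 60 mm. It stands on a tongue 36 mm wide, top at 12 mm, that starts 18 mm in front of the pin; the carriage's upright front plate begins 80 mm behind the pin.
- slide_bed: grey measuring slide fixed to the bench: 240 x 190 mm bed, 72 mm high end block with a dial at the rear, aluminium carriage with a steel shaft on it (100 mm high). Origin on the bench, under the pin when the carriage is fully back; x points from pin to slide, so the hook goes on along +x and the carriage is drawn out along -x; z up. Turned up to 0.25 rad from the world axes.
- carriage (a joint): travel of the carriage and its pin: 0 = fully back against the rear stop, 0.070 m = fully out at the front stop. It moves along -x of the slide bed with about 3 N of friction, and stays where it is left; pushing on the hook may drive it back to the rear stop.
- spanner: loose open-ended spanner, 190 mm, lying flat on the bench to the left or right; leave alone. Origin under its middle
- hex_left: loose steel hexagonal reference block, 64 mm across corners, 24 mm high, standing to the left of the tongue; leave alone. Origin under its middle
- hex_right: the same, to the right of the tongue; leave alone
- ring_gauge: loose steel ring, 80 mm across, 26 mm high, to the left; leave alone
- mouse: loose black computer mouse, 105 x 62 mm, 33 mm high, to the right; leave alone
- vblock: loose steel V-block 70 x 60 x 50 mm, to the far left; leave alone
- oil: loose white oil bottle, 60 mm across, 130 mm high, to the far right; leave alone
Things that resemble listed ones, but are neither listed nor needed, are in the scene too. There is more than one size of the drawbar; the job needs the larger.

How it is judged:
On the way:
1. the hook is on the pin with its latch shut behind it, the carriage still back (less than 30 mm out) (x of pin in the frame of drawbar between 0.06 and 0.112 m and y of pin in the frame of drawbar between -0.02 and 0.02 m and z of pin in the frame of drawbar between -0.02 and 0.045 m and value of joint latch below 0.12 rad and value of joint carriage below 0.03 m), for 0.2 s.
At the end, for the whole second after the job is handed in: the carriage is out at its front stop (within 8 mm), the pin is in the hook's throat with the latch shut (within 0.12 rad), and the drawbar lies down (tilt under 0.25 rad, its origin under 30 mm high), still and released (value of joint carriage above 0.062 m and x of pin in the frame of drawbar between 0.06 and 0.112 m and y of pin in the frame of drawbar between -0.02 and 0.02 m and z of pin in the frame of drawbar between -0.02 and 0.045 m and value of joint latch below 0.12 rad and angle between drawbar's own z axis and vertical below 0.25 rad and height (world z) of drawbar below 0.03 m and linear speed of drawbar below 0.02 m/s); the robot touches nothing.
It fails at once if the arm or gripper presses on the slide, its carriage or pin with more than 3 N (contact force between any of the arm, the fingers and slide_bed above 3 N).
It fails at once if one of the other things on the bench is moved by more than 30 mm (distance of any of spanner, hex_left, hex_right, ring_gauge, mouse, vblock, oil from where it was at the start of the episode above 0.03 m).
It also fails if it takes over 51 s, if anything falls off the work surface, if the arm or the gripper's body presses on something with over 40 N, if the wrist force passes 120 N, or if a joint passes its speed limit or range.

## Robot

A 6-joint arm with a two-finger parallel gripper is mounted at the origin on the work surface. World frame = base frame: x ahead of the robot, y to its left, z up, the work surface at z = 0. Lengths are in m, angles in rad, forces in N, time in s.
With the tool pointing down it reaches from about 0.275 to 0.85 m from the base axis. Payload 5.2 kg.
Tool frame: the origin (TCP) lies midway between the tips of the shut fingers; the grasp point (between the pads) lies 19 mm behind it (hold_point_z is the distance from the TCP to the grasp point, in m); z points along the fingers, y is the line along which they close (so a half turn about z gives the same grasp; the last joint's range is limited). The gripper opens to 85 mm and grips with 20 to 120 N. Pads are 22 mm wide; open, the fingers measure 114 mm over their backs; the gripper's body (76 mm by 85 mm) begins 54 mm behind the grasp point. The pads swing forward as they close: fully open they stand 13 mm farther back than shut.
Start: joints at [0.979, 0.259, 1.535, -0, 1.348, -0.203], TCP at [0.208, 0.509, 0.231] pointing down, gripper open.
Joint ranges: [-3.14, 3.14], [-0.91, 2.08], [0.19, 2.58], [-1.22, 4.36], [0.22, 2.71], [-3.12, 3.12]. Speed limits (rad/s): [2.57, 2.57, 3.14, 3.14, 3.14, 3.14].

## Interface

Orientations are given as a rotation vector (axis times angle).
In Python, from cell import * gives the robot as it stands. Calls block until the motion is done:
- move_pose(position, orientation): joint-space move of the TCP to a pose.
- move_l(position, max_speed=0.15, frame=None): straight line of the TCP; frame=None keeps the orientation; max_speed is the mean speed in m/s.
- movej(angles): joint-space move.
- open_jaws() and close(squeeze=None): open the fingers fully, or close them until they stop; squeeze is the grip in N (None keeps the last).
- hold(seconds).
- ik(position, orientation): joint angles nearest the present ones, or None.
- state(): the state.
- grab_frame(name): name is "scene" or "top"; returns the picture (420x560x3 uint8, blue, green, red); there is no depth.
- get_calibration(name): a dict with "fx", "fy", "cx", "cy" (pixels), "position" and "rotation" of the camera in the world. Camera axes: x right, y up, looking along -z (the intrinsics and any distortion apply to the point x, -y, -z); pixel columns grow to the right and rows downward; lengths in m; the calibration is good to about 2 mm. A picture is of the moment at which its call begins. get_calibration takes no time and is no camera call.
A pose or a line that the arm cannot do raises IKError and nothing moves.
- sign_off(): hands the job in; it is judged then, once.
The state is a dict: "time": time; "joints": joint angles; "joint_vel": joint speeds; "joint_torque": joint torques, N m; "position": TCP position; "orientation": TCP orientation; "force": force on the tool from outside, world axes, zero at the start; "ft_torque": the same for the moment, N m; "grip_width": finger opening in m; "gripper_force": force on a finger pad.
Only numpy, scipy, OpenCV 4.12 (cv2) and the standard library are available. Lean on these libraries where they do the work, as an engineer would, in place of code of your own. Each camera call takes 0.05 s, during which the arm holds its last target. There are 200 camera calls.

## Working session

There is one attempt and no reset: what is moved stays moved. The work goes in short steps, each a Python script; the robot and the scene stay as the last script left them, time stands still between calls to the robot, and variables do not carry over. Pictures are saved under pics/ and viewed, at most 10 in all, crops included, and the job is handed in when it is done.

```bash
mkdir -p pics; python3 - <<'E'
from cell import *
import cv2
for n in("scene","top"):
    cv2.imwrite(f"pics/{n}0.png",cv2.resize(grab_frame(n),(800,600),interpolation=cv2.INTER_CUBIC)); print(get_calibration(n))
print(state())
E
```

```text
{'fx': 413.61488921781546, 'fy': 413.61488921781546, 'cx': 276.42559102237124, 'cy': 208.65215594068545, 'position': array([ 1.25670203, -0.63211936,  0.73106028]), 'rotation': array([0.89650719, 0.42572837, 0.79469969])}
{'fx': 395.88208826931475, 'fy': 395.88208826931475, 'cx': 286.95074379807346, 'cy': 213.56702898110083, 'position': array([ 0.2595345 , -0.02725652,  1.16915789]), 'rotation': array([ 0.17489184, -0.12161887, -1.5602956 ])}
{'time': 0.1, 'joints': array([ 9.79192569e-01,  2.59312685e-01,  1.53596838e+00,  2.44993775e-05,
        1.34799748e+00, -2.02810876e-01]), 'joint_vel': array([ 3.18045746e-04,  4.76679096e-04, -7.86250560e-04, -9.69378495e-04,
        1.51909981e-03, -4.64005571e-05]), 'joint_torque': array([ 3.66731314e-03, -4.46964562e+01, -2.91250044e+01, -3.28866863e-04,
        6.16750040e-03,  3.77049832e-05]), 'position': array([0.20819898, 0.50856565, 0.23053703]), 'orientation': array([-6.06753163e-01, -3.08175492e+00,  2.42697575e-03]), 'force': array([ 0.38790352, -0.20968814,  0.37735618]), 'ft_torque': array([-0.01420591,  0.05934991,  0.01116229]), 'gripper_force': 0.0, 'grip_width': 0.08542288942489953}
```

View pics/top0.png

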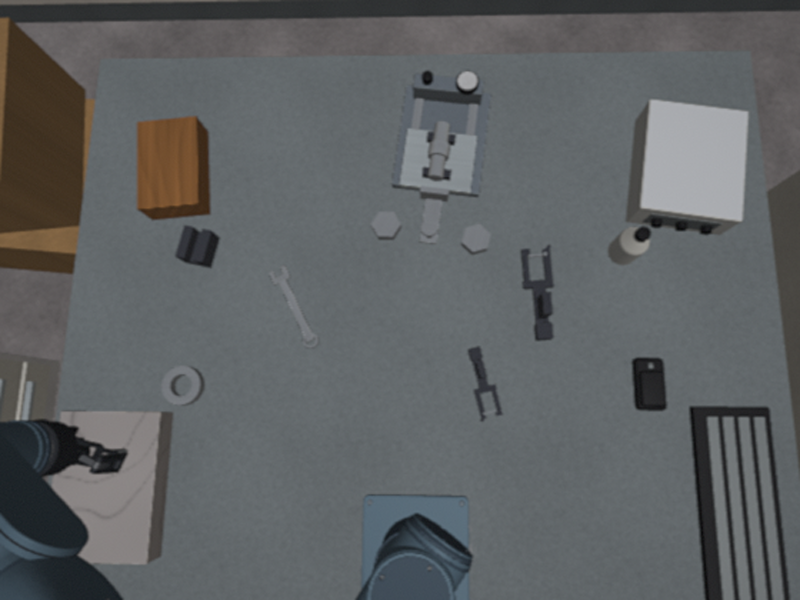

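View pics/scene0.png

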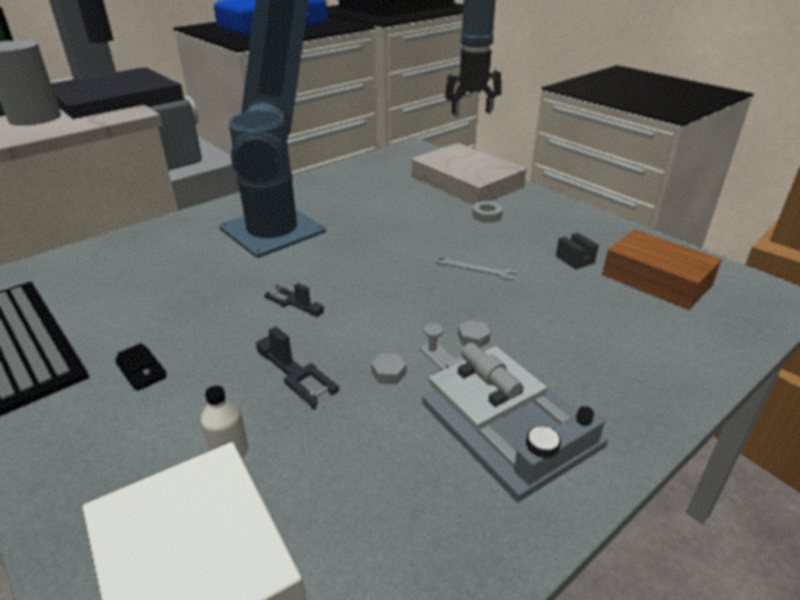

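Two drawbars show in the top view: A at about (538,292), with its mouth facing the slide, and B at about (485,384), with its mouth facing the robot. A is about 92 px long against 70 px for B, so A should be the larger one needed. The pin is at about (429,237), between the two hexes. I'll confirm with enlarged crops.

```bash
cat > h.py <<'E'
import numpy as np,cv2
from scipy.spatial.transform import Rotation as R
from cell import *
def ray(n,u,v):
    c=get_calibration(n); d=R.from_rotvec(c["rotation"]).apply([(u-c["cx"])/c["fx"],-(v-c["cy"])/c["fy"],-1]); return np.array(c["position"]),d
def pt(n,u,v,z):
    p,d=ray(n,u,v); return p+d*(z-p[2])/d[2]
def proj(n,P):
    c=get_calibration(n); q=R.from_rotvec(c["rotation"]).inv().apply(np.array(P)-c["position"]); return c["cx"]-c["fx"]*q[...,0]/q[...,2], c["cy"]+c["fy"]*q[...,1]/q[...,2]
def crop(n,x,y,w,h,s,out):
    im=grab_frame(n)[y:y+h,x:x+w]; cv2.imwrite(out,cv2.resize(im,None,fx=s,fy=s,interpolation=cv2.INTER_CUBIC))
E
python3 - <<'E'
from h import *
crop("top",260,40,140,105,5.714,"pics/c1.png")
crop("top",310,160,140,140,4.2,"pics/c2.png")
E
```

```text
(no output)
```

View pics/c2.png

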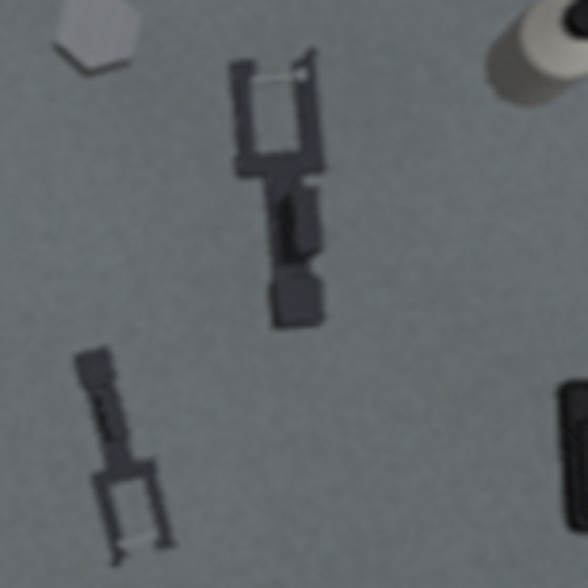

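```bash
python3 - <<'E'
from h import *
crop("top",255,90,100,90,6.6,"pics/c3.png")
E
```

```text
(no output)
```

View pics/c3.png

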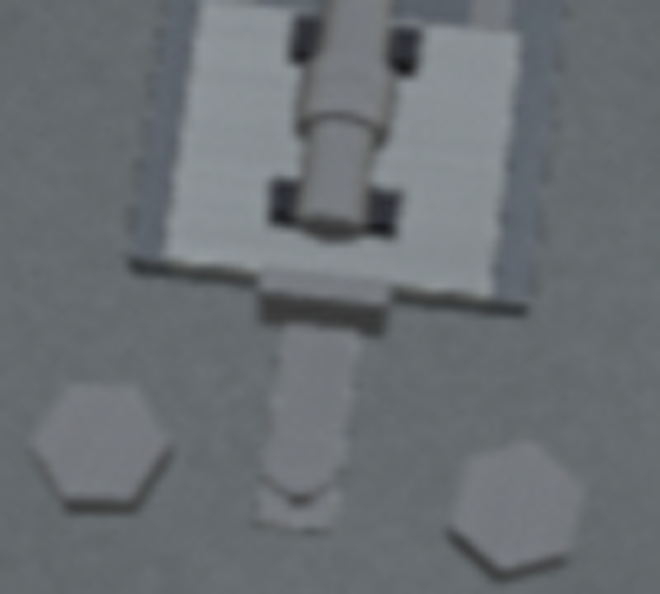

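```bash
python3 - <<'E'
from h import *
np.set_printoptions(precision=4,suppress=True)
a=lambda u,v,z:pt("top",310+u/4.2-.5+.12,160+v/4.2-.5+.12,z)
b=lambda u,v,z:pt("top",255+u/6.6-.5+.08,90+v/6.6-.5+.08,z)
for k,p in dict(LF=a(231,64,.014),LB=a(237,177,.014),RB=a(326,170,.014),RFlug=a(315,50,.014),TL=a(273,328,.026),TR=a(325,322,.026),thrLB=a(252,154,.014),thrRB=a(300,154,.014)).items(): print(k,p[:2])
print("finTop rearright",a(320,250,.075)[:2], "front right",a(316,183,.075)[:2],"front left",a(296,176,.075)[:2])
for k,p in dict(head=b(305,455,.06),tongueF=b(291,527,.012),bedL=b(132,266,.0),bedR=b(526,313,.0),plateL=b(260,277,.09),plateR=b(393,290,.09)).items(): print(k,p[:2])
for z in (.012,.02,.03): 
  d=b(526,310,z)-b(130,262,z); print(z,np.linalg.norm(d), np.arctan2(d[0],-d[1]))
E
python3 - <<'E'
import sys; sys.path.insert(0,'.')
from h import *
crop("scene",160,200,200,150,4,"pics/s1.png")
E
```

```text
LF [ 0.5995 -0.2198]
LB [ 0.5166 -0.2217]
RB [ 0.5217 -0.2843]
RFlug [ 0.6098 -0.2799]
TL [ 0.4077 -0.2412]
TR [ 0.412  -0.2768]
thrLB [ 0.5333 -0.2327]
thrRB [ 0.5333 -0.2665]
finTop rearright [ 0.4535 -0.2647] front right [ 0.499  -0.2637] front left [ 0.5037 -0.2507]
head [ 0.6358 -0.0278]
tongueF [ 0.6175 -0.0214]
bedL [0.7505 0.0546]
bedR [ 0.7259 -0.1318]
plateL [ 0.7072 -0.0079]
plateR [ 0.7009 -0.066 ]
0.012 0.18711643740578088 -0.1329882850044969
0.02 0.1858228097105291 -0.13298828500449708
0.03 0.1842057750914644 -0.1329882850044978
```

View pics/s1.png

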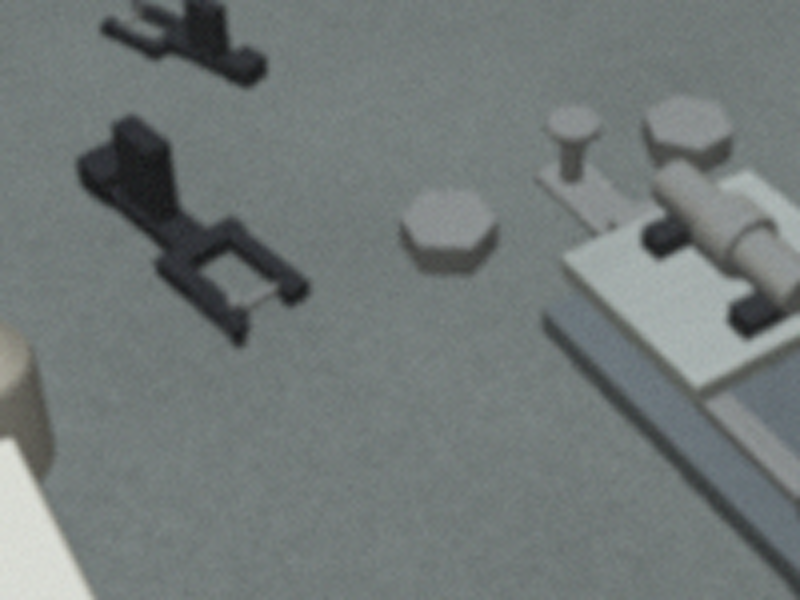

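Crop c2 confirms A: it is 195 mm long by my measurement, with a 62 mm hook, and its fin is at roughly (0.478,-0.257). s1 shows the pin head at (573,122) and the tongue's front edge at about (538,178). Next I'll refine both poses with a two-camera fit.

```bash
python3 - <<'E'
from h import *
from scipy.optimize import least_squares
np.set_printoptions(precision=4,suppress=True)
A=lambda u,v:(310+u/4.2-.38,160+v/4.2-.38); S=lambda u,v:(160+u/4-.375,200+v/4-.375); B=lambda u,v:(255+u/6.6-.42,90+v/6.6-.42)
# (cam,pix,local mm)
bar=[("top",A(320,250),(-22,-9,75)),("top",A(316,183),(22,-9,75)),("top",A(296,176),(22,9,75)),("top",A(231,64),(130,31,14)),
("top",A(252,154),(61,18,14)),("top",A(300,154),(61,-15,14)),("top",A(237,177),(47,31,14)),("scene",S(140,130),(0,0,75)),("scene",S(308,282),(130,31,14))]
pin=[("top",B(305,455),(0,0,60)),("top",B(252,524),(-18,18,12)),("top",B(330,530),(-18,-18,12)),("scene",S(573,122),(0,0,60)),("scene",S(538,178),(-18,18,12) if 0 else (-18,-18,12)),("scene",S(571,180),(0,-5,12))]
def fit(obs,yaw0,x0,fixyaw=None):
    def r(q):
        Rz=R.from_euler('z',q[2]); o=[]
        for n,p,l in obs:
            P=Rz.apply(np.array(l)/1e3)+[q[0],q[1],0]; u,v=proj(n,P); o+=[u-p[0],v-p[1]]
        if fixyaw is not None:o.append((q[2]-fixyaw)*50)
        return np.array(o)
    s=least_squares(r,[*x0,yaw0],loss='soft_l1'); return s.x,r(s.x)
x,e=fit(bar,.04,(.48,-.257));print(x,"\n",e.reshape(-1,2))
x,e=fit(pin,-.13,(.636,-.028),-.133);print(x,"\n",e[:-1].reshape(-1,2))
print(state()["time"])
E
```

```text
[ 0.4742 -0.2553  0.0412] 
 [[ 0.2078  0.3307]
 [-0.0957  0.8439]
 [-1.783   2.7614]
 [-0.3083 -1.0627]
 [ 0.6926 -0.3612]
 [ 0.408  -0.8009]
 [ 0.2105 -1.0786]
 [-0.1778  0.1309]
 [ 0.0005 -0.6532]]
[ 0.637  -0.024  -0.1306] 
 [[-1.2888 -0.3659]
 [ 0.1239 -0.8007]
 [ 0.0467 -0.2498]
 [ 0.2513 -0.0027]
 [-0.7344 -1.1909]
 [-1.2415  0.1705]]
0.3
```

```bash
cat >> h.py <<'E'
def ori(yaw,half=False): return (R.from_euler('z',yaw)*R.from_rotvec([0,np.pi,0] if half else [np.pi,0,0])).as_rotvec()
E
python3 - <<'E'
from h import *
np.set_printoptions(precision=4,suppress=True)
yaw=.0412;x,y=.4742,-.2553
for h in(False,True): print(h,ik([x,y,.15],ori(yaw,h)),ik([.46,0,.06],ori(-.132,h)))
half=min((False,True),key=lambda h:abs(ik([x,y,.15],ori(yaw,h))[5]))
print(half)
move_pose([x,y,.15],ori(yaw,half))
move_l([x,y,.034],.12)
close(60); s=state(); print(s["time"],s["grip_width"],s["gripper_force"],s["position"],s["force"])
move_l([x,y,.10],.1); hold(.2); s=state(); print(s["time"],s["grip_width"],s["force"],s["ft_torque"])
E
```

```text
False [-0.7011  0.3072  1.6788  0.      1.1556  0.8285] [-0.2433  0.2984  1.965   0.      0.8782  1.4595]
True [-0.7011  0.3072  1.6788 -0.      1.1556 -2.3131] [-0.2433  0.2984  1.965  -0.      0.8782 -1.6821]
False
4.9 0.01736898446891366 63.50886583328247 [ 0.4745 -0.2557  0.0342] [ 1.0478 -1.4732  0.199 ]
5.9083 0.017550596736063278 [-0.2577  0.3466 -4.3748] [ 0.0422  0.0054 -0.0627]
```

```bash
python3 - <<'E'
from h import *
np.set_printoptions(precision=4,suppress=True)
yaw=-.132; d=np.array([np.cos(yaw),np.sin(yaw)]); pin=np.array([.6365,-.0255])
# tcp bias in x of the fin from fit is unknown (few mm)
p=pin-d*.160
move_pose([*p,.10],ori(yaw)); move_l([*p,.058],.1); hold(.3)
s=state(); print(s["time"],s["position"],s["force"],s["ft_torque"])
im=grab_frame("top")[60:180,230:390]; cv2.imwrite("pics/t2.png",cv2.resize(im,None,fx=5,fy=5,interpolation=cv2.INTER_CUBIC))
im=grab_frame("scene")[190:310,220:380]; cv2.imwrite("pics/s2.png",cv2.resize(im,None,fx=5,fy=5,interpolation=cv2.INTER_CUBIC))
E
```

```text
7.7583 [ 0.4783 -0.0045  0.0586] [ 0.0693 -0.2368 -4.1505] [0.0483 0.0631 0.0019]
```

View pics/t2.png

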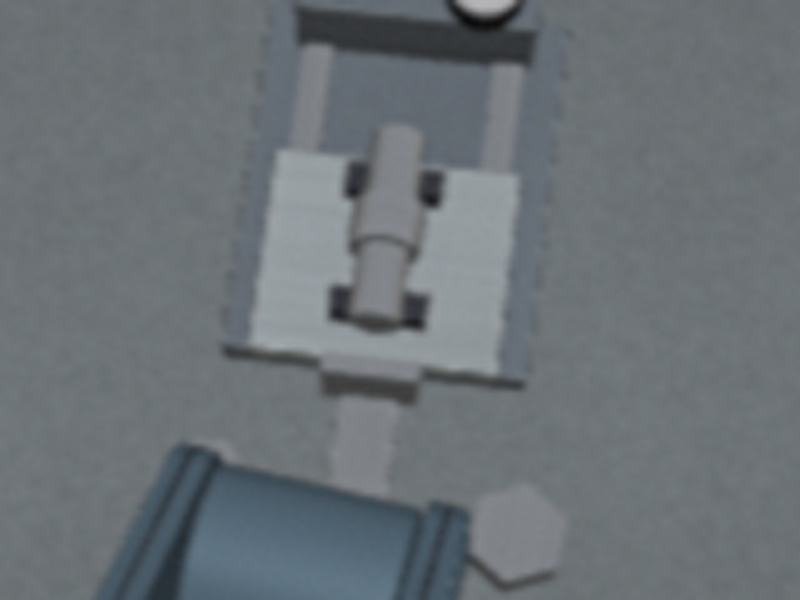

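View pics/s2.png

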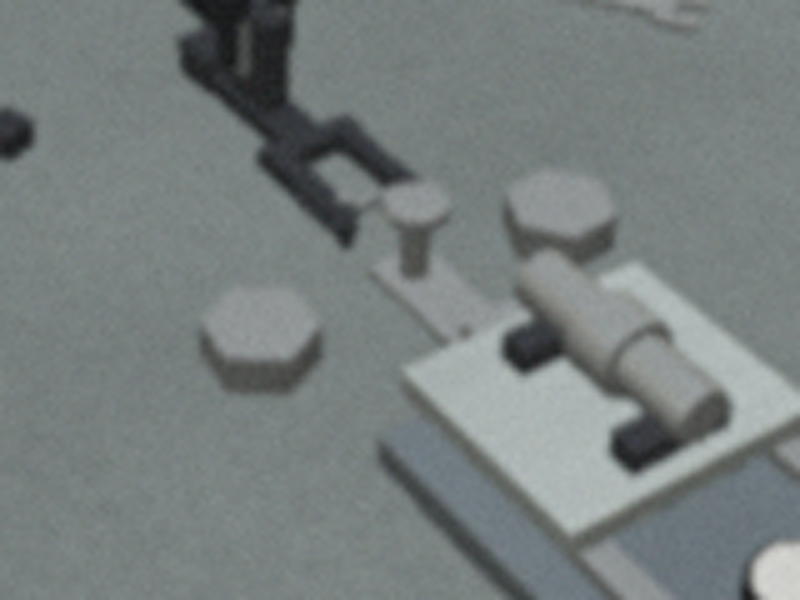

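s2 shows the hook level just in front of the pin: right prong tip at (347,240), head at (417,203), throat rear corner near (300,160). The arm hides the hook in t2. I'll check the lateral offset by projecting the predicted points.

```bash
python3 - <<'E'
from h import *
np.set_printoptions(precision=1,suppress=True)
s=state();Rz=R.from_euler('z',-.132);o=np.array([*s["position"][:2],s["position"][2]-.034])
for l in [(130,-31,14),(130,-31,0),(47,-31,14),(61,-15,14),(61,18,14),(130,31,14),(118,-15,14)]:
    u,v=proj("scene",o+Rz.apply(np.array(l)/1e3)); print(l,(u-220)*5+2,(v-190)*5+2)
for z,r in((.06,0),(.012,0)):
  u,v=proj("scene",np.array([.6365,-.0255,z])); print("pin",z,(u-220)*5+2,(v-190)*5+2)
for dy in(.01,-.01):
  u,v=proj("scene",np.array([.6365,-.0255,.06])+Rz.apply([0,dy,0])); print("dy",dy,(u-220)*5+2,(v-190)*5+2)
for l in((-18,-18),(-18,18)):
  u,v=proj("scene",np.array([.6365,-.0255,.012])+Rz.apply([*np.array(l)/1e3,0])); print("tongue",l,(u-220)*5+2,(v-190)*5+2)
E
```

```text
(130, -31, 14) 334.7062123045698 226.17065572895993
(130, -31, 0) 334.5834471065559 246.45947230019343
(47, -31, 14) 253.10072907696775 149.8643516070241
(61, -15, 14) 290.2691909846798 152.90135721293422
(61, 18, 14) 338.8125617484088 134.06387425350968
(130, 31, 14) 428.22685882840585 187.71998027458818
(118, -15, 14) 346.8532093379396 204.6978421744937
pin 0.06 414.91390655013913 203.3501195826187
pin 0.012 412.53317680473157 273.4721346545204
dy 0.01 430.25795001798326 197.0008825664267
dy -0.01 399.4462350413819 209.7505128494593
tongue (-18, -18) 366.3030814501884 267.3753080457105
tongue (-18, 18) 420.1137003147407 244.50121673400713
```

```bash
python3 - <<'E'
from h import *
np.set_printoptions(precision=1,suppress=True)
yaw=-.132; d=np.array([np.cos(yaw),np.sin(yaw)]); pin=np.array([.6365,-.0255]); p0=pin-d*.160
z=.058; k=0
f0=state()["force"]
for a in [.02,.035,.05,.06,.068,.074,.078,.081,.084,.087,.09,.092,.094,.096,.098]:
    move_l([*(p0+d*a),z],.06); s=state(); f=s["force"]-f0; fx=f[:2]@d; fy=f[1]*d[0]-f[0]*d[1]
    print(a,round(s["time"],2),round(fx,1),round(fy,1),round(f[2],1),s["ft_torque"],round(((s["position"][:2]-p0)@d)*1e3,1))
    if abs(fx)>18 or abs(fy)>15 or abs(f[2])>15: break
E
```

```text
0.02 8.34 -0.1 -1.2 -0.3 [ 0.  0. -0.] 20.2
0.035 8.74 -2.8 -1.3 1.4 [ 0.   0.4 -0.1] 34.5
0.05 9.14 -3.1 -3.6 -0.4 [-0.5  0.8 -0.4] 49.5
0.06 9.46 -1.5 -5.6 -2.8 [-0.7  0.5 -0.4] 60.4
0.068 9.74 0.5 -4.2 -1.8 [-0.7  0.2 -0.4] 68.9
0.074 9.99 -0.1 -4.5 -1.5 [-0.6  0.1 -0.2] 74.8
0.078 10.24 1.5 -4.6 -1.2 [-0.7 -0.1 -0.2] 79.0
0.081 10.49 1.6 -4.4 -0.3 [-0.7 -0.2 -0.3] 81.8
0.084 10.74 0.9 -1.2 -0.9 [0. 0. 0.] 84.0
0.087 10.99 1.0 -1.1 0.2 [-0.1  0.1 -0. ] 87.2
0.09 11.24 0.7 -1.0 -0.2 [-0.  0.  0.] 90.2
0.092 11.49 -1.8 -0.5 1.4 [ 0.1  0.4 -0. ] 91.5
0.094 11.74 -6.7 -2.2 4.2 [ 0.1  1.2 -0. ] 91.6
0.096 11.99 -12.1 -3.0 7.5 [ 0.1  1.9 -0.1] 91.8
0.098 12.24 -15.5 -1.9 8.8 [ 0.2  2.6 -0.1] 92.1
```

The side load from the latch vanished at 84 mm, so it snapped shut, and the end wall made contact at 91 mm. Now I'll pull, watching for the 3 N drag that confirms the latch is holding.

```bash
python3 - <<'E'
from h import *
np.set_printoptions(precision=1,suppress=True)
yaw=-.132; d=np.array([np.cos(yaw),np.sin(yaw)]); pin=np.array([.6365,-.0255]); p0=pin-d*.160
z=.058
for a in [.088,.07,.058,.05,.03,.01,-.005,-.01,-.013,-.016,-.019,-.022,-.025,-.028,-.031]:
    move_l([*(p0+d*a),z],.06)
    if a==.088: hold(.3); f0=state()["force"]
    s=state(); f=s["force"]-f0; fx=f[:2]@d; fy=f[1]*d[0]-f[0]*d[1]
    print(a,round(s["time"],2),round(fx,1),round(fy,1),round(f[2],1),s["ft_torque"],round(((s["position"][:2]-p0)@d)*1e3,1))
    if abs(fx)>14 or abs(fy)>20 or abs(f[2])>20: break
im=grab_frame("scene")[170:290,200:360]; cv2.imwrite("pics/s3.png",cv2.resize(im,None,fx=5,fy=5,interpolation=cv2.INTER_CUBIC))
E
```

```text
0.088 12.86 0.0 0.0 0.0 [ 0.   0.1 -0. ] 88.5
0.07 13.31 0.5 1.0 0.7 [0. 0. 0.] 69.7
0.058 13.66 0.5 1.9 0.5 [-0. -0. -0.] 57.5
0.05 13.94 -0.1 1.1 0.1 [-0.   0.1 -0. ] 49.8
0.03 14.43 1.0 1.0 -0.2 [0.  0.1 0. ] 29.4
0.01 14.91 0.2 1.1 -0.6 [ 0.   0.1 -0. ] 9.5
-0.005 15.31 0.7 1.6 -0.2 [ 0. -0. -0.] -5.6
-0.01 15.56 0.5 1.8 -0.6 [-0.  -0.1 -0. ] -10.1
-0.013 15.81 1.4 0.7 0.6 [-0.1 -0.3  0. ] -12.9
-0.016 16.06 5.6 0.8 -3.2 [-0.1 -0.8  0. ] -14.7
-0.019 16.31 10.5 1.7 -1.7 [-0.1 -1.7  0.1] -15.0
-0.022 16.56 19.5 3.6 -11.6 [-0.1 -2.6  0.2] -15.2
```

View pics/s3.png

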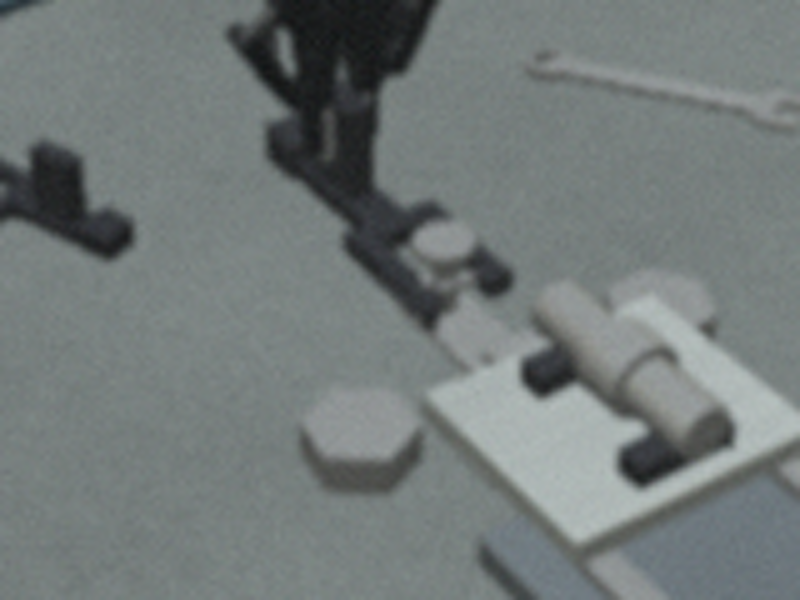

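s3 shows the hook around the pin, with the head at (443,243), the latch shut behind it and the carriage drawn out. The stop is at -14.5 mm, which matches the 70 mm travel. Next I'll unload, lower and release.

```bash
python3 - <<'E'
from h import *
np.set_printoptions(precision=1,suppress=True)
yaw=-.132; d=np.array([np.cos(yaw),np.sin(yaw)]); pin=np.array([.6365,-.0255]); p0=pin-d*.160
p=p0-d*.0145; move_l([*p,.058],.04); hold(.3); f0=state()["force"]
for z in [.052,.049,.047,.045,.043,.041,.039,.037,.035]:
    move_l([*p,z],.04); s=state(); f=s["force"]-f0; print(z,f,s["ft_torque"],s["position"][2]*1e3)
    if f[2]>5: break
open_jaws(); hold(.3); s=state(); p=s["position"]
move_l([p[0],p[1],.17],.1)
move_pose([.36,.22,.25],ori(0)); hold(1)
print(state()["time"],s["grip_width"],state()["force"])
im=grab_frame("scene")[170:290,200:360]; a=cv2.resize(im,(560,420),interpolation=cv2.INTER_CUBIC)[:, :400]
im=grab_frame("top")[70:190,245:359]; b=cv2.resize(im,(399,420),interpolation=cv2.INTER_CUBIC)
cv2.imwrite("pics/f.png",np.hstack([a,b]))
E
```

```text
0.052 [0.8 0.  1.7] [-0.1 -0.7 -0. ] 51.84492465687628
0.049 [-0.9 -0.3  3.3] [-0.1 -0.7 -0.1] 48.922209340004294
0.047 [-0.7  0.9  3.5] [-0.1 -0.7 -0. ] 46.949810731467366
0.045 [-3.6  0.2  6.3] [-0.  -0.6  0.1] 45.13496997343788
22.675 0.08499475041609461 [-0.  -0.2 -0.2]
```

View pics/f.png

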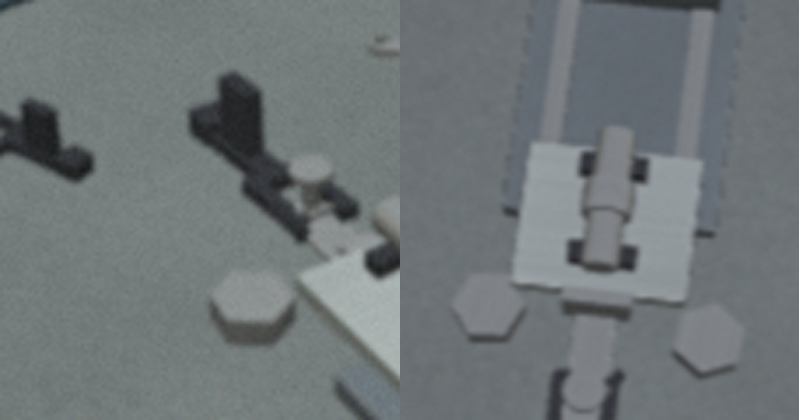

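The picture shows the bar lying hitched, with the pin head at (585,390) in the right-hand panel. One quick check of the carriage travel, then I'll hand in.

```bash
python3 - <<'E'
from h import *
a=pt("top",255+305/6.6-.42,90+455/6.6-.42,.06); b=pt("top",245+185/3.5-.36,70+390/3.5-.36,.06)
# carriage plate front edge midpoint also
c=pt("top",255+326/6.6-.42,90+283/6.6-.42,.09); e=pt("top",245+197/3.5-.36,70+296/3.5-.36,.09)
t1,t2=np.linalg.norm(a-b),np.linalg.norm(c-e); print(t1,t2)
if (t1+t2)/2>.065: print(sign_off(), state()["time"])
E
```

```text
0.06894569392584746 0.06634173373251238
the job is handed in; nothing more can be done
the job is handed in; nothing more can be done
```

The job is handed in at about 23 s: the larger drawbar is hitched with its latch shut and lying released, and the carriage is drawn out about 66–69 mm by camera, at its front stop.

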